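Turn a gearbox cover over in the folding tray

ROBOT

A 6-joint arm with a two-finger parallel gripper is mounted at the origin on a cart in front of the work surface, level with it; the furniture and walls round the work are solid. World frame = base frame: x ahead of the robot, y to its left, z up, the work surface at z = 0. Lengths are in m, angles in rad, forces in N, time in s.
With the tool pointing down it reaches from about 0.275 to 0.725 m from the base axis. Payload 15.9 kg.
Tool frame: the origin (TCP) lies at the very end of the fingers, on their centre line; the grasp point (between the pads) lies 19 mm behind it; z points along the fingers, y is the line along which they close (so a half turn about z gives the same grasp; the last joint's range is limited). The gripper opens to 85 mm and grips with 20 to 120 N. Pads are 22 mm wide; open, the fingers measure 114 mm over their backs; the gripper's body (76 mm by 85 mm) begins 54 mm behind the grasp point. The pads swing forward as they close: fully open they stand 13 mm farther back than shut.
Start: joints at [-1.259, 0.213, -0.034, 1.323, 0, 1.571], TCP at [0.153, -0.476, 0.231] pointing down, gripper open.
Joint ranges: [-2.98, 2.98], [-0.74, 1.72], [-1.14, 1.35], [-2.1, 2.04], [-1.57, 1.44], [-3.14, 3.14]. Speed limits (rad/s): [1.89, 1.89, 2.39, 2.57, 3.14, 3.14].

INTERFACE

Orientations are given as [roll, pitch, yaw] about the fixed x, y, z axes, in that order (R = Rz(yaw) Ry(pitch) Rx(roll)).
In Python, from cell import robot, cams gives the robot as it stands. The module is installed in compiled form; this text tells all that it offers.
- The arm moves only by the shell command python3 -m handwheel 'ROWS' [OPENING]. ROWS is JSON, one flat list of numbers, 6 for each row, row after row: the shift along the world's x, y, z in m, then the turn, a rotation vector about the world's x, y, z in units of 8 degrees (1.0 is 8 degrees). In form: [dx, dy, dz, wx, wy, wz, dx, dy, dz, wx, wy, wz, ...]. A call has 1 to 12 rows; each row shifts and turns the commanded pose from where the row before left it; what a row does not reach is not made up. A row lasts 1/8 s, in which the tool goes at most 62.5 mm and 10.7 degrees, less where a joint would pass 70% of its speed; a pose out of reach is approached as far as the arm can. A call with a gripper value outside its range is refused whole. OPENING is the opening, from 0 (shut) to 1 (fully open), set as the call begins (- or left out, the last holds). The fingers move at their own pace and stop on an object; the grip force is fixed at half the most. Time passes only in rows, so rows that do not move let the fingers close. It gives the time, the measured TCP pose, the force, the opening and the grip force at its end, in the units of the state.
- robot.read_state(): the state, without advancing time (a new reading comes with each control period).
- cams.capture(name): name is "scene" or "top" or "wrist"; returns the picture (480x640x3 uint8, red, green, blue); there is no depth.
- cams.camera_info(name): a dict with "fx", "fy", "cx", "cy" (pixels), "dist_coeffs" ([k1, k2, p1, p2, k3] as OpenCV has them; the pictures are not rectified), "pose" (4x4, takes a point from camera to world coordinates). Camera axes: x right, y down, z forward; pixel columns grow to the right and rows downward; lengths in m; the calibration is good to about 2 mm. A picture is of the moment at which its call begins: read the wrist's pose just before it. camera_info takes no time and is no camera call; for the wrist camera it gives the pose at the moment of the call.
- robot.finish_job(): hands the job in; it is judged then, once.
The state is a dict: "t": time; "qpos": joint angles; "qd": joint speeds; "joint_torque": joint torques, N m; "ee_pos": TCP position; "orientation": TCP orientation; "wrist_force": force on the tool from outside, world axes, zero at the start; "ft_torque": the same for the moment, N m; "grip_width": finger opening in m; "grip_force": force on a finger pad.
Only numpy, scipy, OpenCV 4.12 (cv2) and the standard library are available. Lean on these libraries where they do the work, as an engineer would, in place of code of your own. Each camera call takes 0.05 s, during which the arm holds its last target. There are 200 camera calls.

TASK

Lay the gearbox cover, plain side up as it lies now, in the tipping pan of the folding turnover tray, then swing the pan up by its handle until the cover slides down and tumbles over into the receiving pan, and swing the empty pan back down all the way without letting it drop. Then take the cover, now gasket face up, and lay it flat on the scraping nest, long sides along the nest's long sides and pushed up against all three stop pins, and let go. Leave the gear, the tee fitting, the wrench and the big nut where they lie.

Things in the scene. Friction and masses are not known exactly. Their poses are not given: they have to be found in the camera images.
- cover_center (a point): Centre (half-way up) of the loose gearbox cover: a cast aluminium rectangle 100 mm (its x) by 60 mm (its y) by 18 mm, about 0.28 kg. One face is plain with six bolt holes (the outside), the other is a rim 11 mm wide round a sunk pocket (the gasket face). Its z axis points out of the plain outside face: up at the start, when the gasket face is down on the bench. It rests firmly on either face; grasp it across the 60 mm.
- hinge_line (a point): Middle of the hinge of the folding turnover tray, a dark steel fixture bolted to the bench, 30 mm above the bench. x runs along the hinge, +y towards the tipping pan with its handle, -y towards the fixed receiving pan, z up. The axes are those of the whole fixture and do not move with the pan. Over all it is 180 mm along the hinge and from 178 mm (pan handle) on the +y side to 177 mm on the -y side.
- pan (a joint): Angle of the tipping pan: 0 level on its rubber pads (starts there), 1.57 upright, 2.05 its stop, leaning over the receiving pan. It weighs 0.5 kg, turns easily, and falls if let go. When steep, a cover in it slides to the 12 mm foot lip at the hinge, stands on it, and tumbles into the receiving pan when the pan is about upright (1.4 to 1.7 at a slow swing; 1.8 to 1.95 makes sure).
- pan_floor (a point): Centre of the tipping pan's floor, on its upper surface (30 mm above the bench while the pan is down), axes turning with the pan: x along the hinge, y away from the hinge, z out of the floor. Inside, the pan is 150 mm (x) by 121 mm (y): the foot lip at the hinge end is 12 mm high, the side walls 18 mm, the end wall by the handle 10 mm. The cover goes in with its long sides along y.
- pan_handle (a point): Middle of the pan's handle, a plain round steel bar 11 mm thick and 116 mm long, parallel to the hinge (x), 172 mm from the hinge and 40 mm clear of the pan's end wall; 34 mm above the bench while the pan is down. Moves with the pan. It can be pinched from above and turns between the fingers while it is led round the hinge.
- receiving_pan (a point): Centre of the floor of the fixed receiving pan, on its upper surface, 25 mm above the bench, 92 mm from the hinge; x along the hinge, y towards the hinge. Inside 164 mm (x) by 156 mm (y), side and end walls 18 mm high, open towards the hinge.
- nest_seat (a point): On the scraping nest, a dark steel slab 150 mm (x) by 110 mm (y), 14 mm high, bolted to the bench: the place of the cover's centre (9 mm above the slab's top) when the cover lies on it and touches all three stop pins; the cover's long sides lie along x, either way round. The pins are 12 mm thick and 12 mm high: two stand along the +y long side, at x = -33 and +33 mm and y = +36 mm from this point, one at the +x end at x = +56 mm, y = 0. The -x and -y sides are open.
- gear: Loose steel gear, 68 mm across, 24 mm high; a bystander. Origin at the centre of its underside.
- tee_fitting: Loose rusty pipe tee, 53 x 80 x 32 mm; a bystander. Origin at the centre of its underside.
- wrench: Loose open-ended wrench, 187 mm long, 6 mm thick; a bystander. Origin at the centre of its underside.
- big_nut: Loose hexagon nut, 51 x 44 x 21 mm; a bystander. Origin at the centre of its underside.
Things that resemble listed ones, but are neither listed nor needed, are in the scene too. Leave any pink look-alike of the part that bears cover_center alone.

How it is judged:
By the outcome, as a careful person would: the job done as asked, in the order asked, and still so for the second after the job is handed in, with the robot touching nothing.
It also fails if it takes over 72 s, if anything falls off the work surface, if the arm or the gripper's body presses on something with over 40 N, if the wrist force passes 120 N, or if a joint passes its speed limit or range.

## Working session

There is one attempt and no reset: what is moved stays moved. The work goes in short steps, Python scripts to look and compute and a shell command to move; the robot and the scene stay as the last step left them, time stands still between calls to the robot, and variables do not carry over. Pictures are saved under pics/ and viewed, at most 14 in all, crops included, and the job is handed in when it is done.

```bash
mkdir -p pics; cat > h.py <<'E'
import numpy as np, cv2
from cell import robot, cams
def K(i): return np.array([[i['fx'],0,i['cx']],[0,i['fy'],i['cy']],[0,0,1]],float), np.array(i['dist_coeffs'],float)
def ray(i,px,z):
    k,d=K(i); p=cv2.undistortPoints(np.array(px,float).reshape(-1,1,2),k,d).reshape(-1,2)
    T=np.array(i['pose']); v=np.c_[p,np.ones(len(p))]@T[:3,:3].T; o=T[:3,3]
    return o+v*((np.asarray(z)-o[2])/v[:,2])[:,None]
def proj(i,P):
    k,d=K(i); T=np.linalg.inv(np.array(i['pose'])); r,_=cv2.Rodrigues(T[:3,:3])
    return cv2.projectPoints(np.array(P,float).reshape(-1,1,3),r,T[:3,3],k,d)[0].reshape(-1,2)
def snap(n,f):
    i=cams.camera_info(n); im=cams.capture(n)[:,:,::-1].copy(); cv2.imwrite('pics/'+f,im); return i,im
E
python3 - <<'E'
from h import *
for n in('top','scene'):
    i,im=snap(n,n+'0.png'); print(i)
print(robot.read_state())
E
```

```text
{'fx': 465.2605753807609, 'fy': 465.2605753807609, 'cx': 330.0710387896748, 'cy': 244.44287874270174, 'dist_coeffs': array([-0.00910282,  0.        ,  0.        ,  0.        ,  0.        ]), 'pose': array([[-0.01172948, -0.9969923 ,  0.07660787,  0.4374745 ],
       [-0.99992557,  0.01143771, -0.0042462 ,  0.02997772],
       [ 0.00335721, -0.07665197, -0.99705226,  1.31280185],
       [ 0.        ,  0.        ,  0.        ,  1.        ]])}
{'fx': 453.1127752925503, 'fy': 453.1127752925503, 'cx': 327.3868284811438, 'cy': 241.0278423677215, 'dist_coeffs': array([-0.06160513,  0.        ,  0.        ,  0.        ,  0.        ]), 'pose': array([[-0.89739149, -0.24084622,  0.36970476,  0.05232903],
       [-0.44087053,  0.5234909 , -0.72910249,  0.94966652],
       [-0.0179355 , -0.81728231, -0.57595828,  0.77664315],
       [ 0.        ,  0.        ,  0.        ,  1.        ]])}
{'t': 0.1, 'qpos': array([-1.25898812e+00,  2.13325269e-01, -3.50013890e-02,  1.32351482e+00,
        1.07701288e-05,  1.57079435e+00]), 'qd': array([ 0.00059876, -0.00271551,  0.00143659,  0.00030989, -0.00165178,
       -0.00065613]), 'joint_torque': array([-2.33742052e-03, -6.87249255e+01,  4.87806523e+01,  1.22829858e-02,
       -1.41864025e-04,  4.24164750e-05]), 'ee_pos': array([ 0.15329522, -0.47558483,  0.2308545 ]), 'orientation': array([-3.14054750e+00, -1.07721898e-05,  3.11810171e-01]), 'wrist_force': array([0.51311949, 0.42387234, 0.21584889]), 'ft_torque': array([ 0.0392504 , -0.00097478,  0.00223777]), 'grip_force': 0.0, 'grip_width': 0.08544128457616}
```

View pics/top0.png

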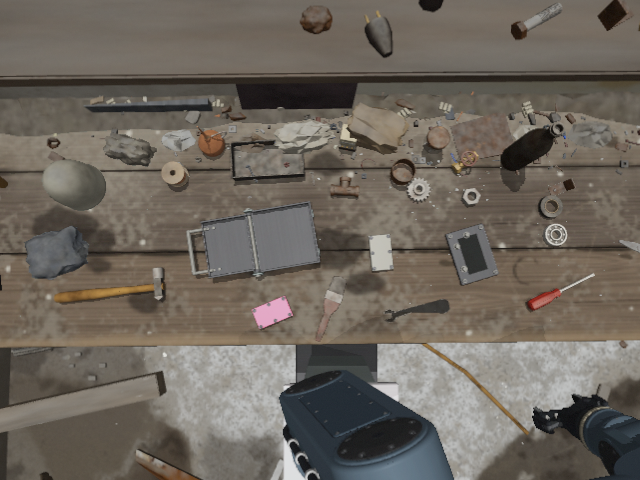

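View pics/scene0.png

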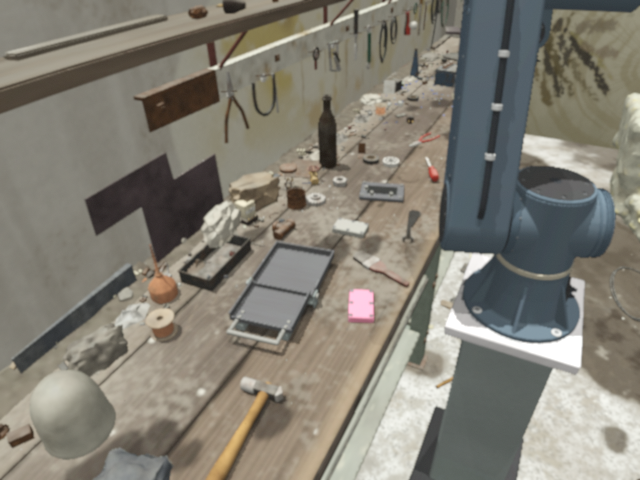

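The top view shows the cover (white) at about (381,253), the tray's hinge at (256,242) with its handle at (195,252), the nest at (471,253) and the pink look-alike at (272,312). I'll enlarge that area next.

```bash
python3 - <<'E'
from h import *
im=cv2.imread('pics/top0.png'); c=cv2.resize(im[195:295,180:340],None,fx=5,fy=5,interpolation=cv2.INTER_CUBIC)[:, :800]
d=cv2.resize(im[215:295,360:520],None,fx=5,fy=5,interpolation=cv2.INTER_CUBIC)
c=c[:500]; cv2.imwrite('pics/c1.png',c); cv2.imwrite('pics/c2.png',d)
i=cams.camera_info('top')
# cover mask
hsv=cv2.cvtColor(im,cv2.COLOR_BGR2HSV); roi=np.zeros(im.shape[:2],np.uint8); roi[225:280,362:400]=1
m=((hsv[...,2]>165)&(roi>0)).astype(np.uint8); n=cv2.findContours(m,0,2)[0]; k=max(n,key=cv2.contourArea); r=cv2.minAreaRect(k); print(r,cv2.contourArea(k)); b=cv2.boxPoints(r)
P=ray(i,b,.018); print(P, P.mean(0)); print(np.linalg.norm(P-np.roll(P,1,0),axis=1))
E
```

```text
((380.7862243652344, 251.93450927734375), (34.54692459106445, 20.51223373413086), 85.2363510131836) 584.0
[[ 0.56058238 -0.08504392  0.018     ]
 [ 0.56471807 -0.14234228  0.018     ]
 [ 0.46841707 -0.14825981  0.018     ]
 [ 0.46435406 -0.09127999  0.018     ]] [ 0.51451789 -0.1167315   0.018     ]
[0.09643018 0.05744742 0.09648264 0.05712449]
```

View pics/c1.png

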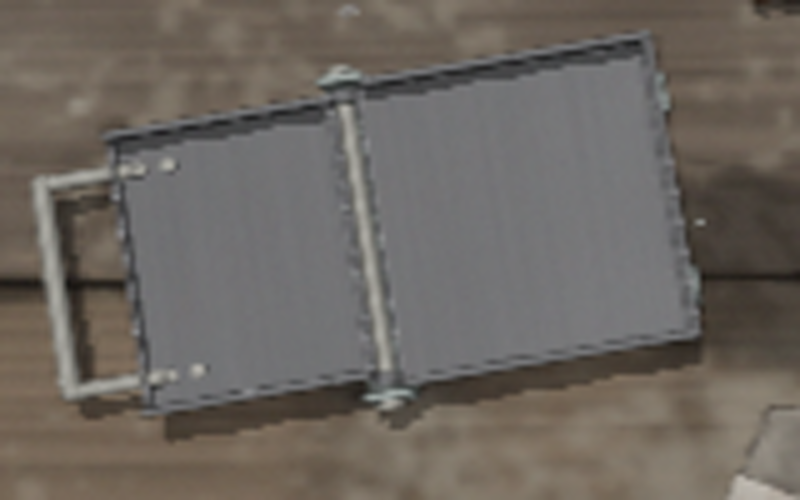

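View pics/c2.png

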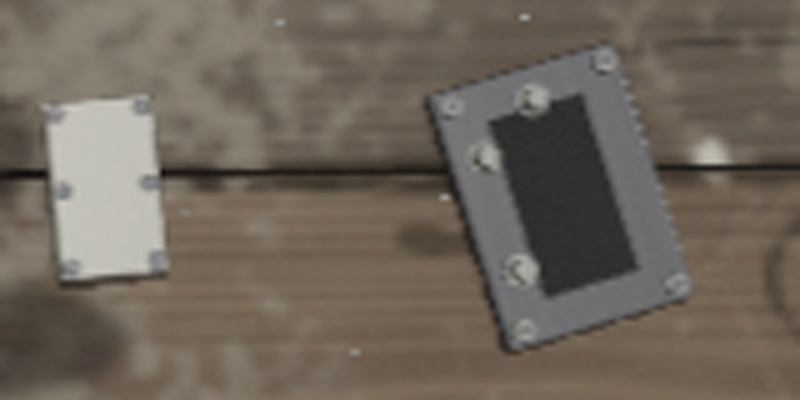

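Crop 1: hinge rod runs (345,105) to (385,375), bosses at (341,78) and (390,398), handle bar runs (42,185) to (70,393). Crop 2: pins at (533,98), (485,157), (520,270); slab corners at (430,97), (608,45), (690,295), (512,350); cover corners at (45,105), (150,97), (167,272), (60,282).

```bash
python3 - <<'E'
from h import *
i=cams.camera_info('top')
f=lambda a,o: (np.array(a,float)+.5)/5-.5+np.array(o)
A=[180,195];B=[360,215]
np.set_printoptions(precision=4,suppress=True)
def rep(n,P):
    v=P[1]-P[0]; print(n,P[:,:2].tolist(),'mid',P.mean(0)[:2],'len',np.linalg.norm(v),'ang',np.degrees(np.arctan2(v[1],v[0])))
rep('hinge',ray(i,f([[390,398],[341,78]],A),.030))
rep('rod',ray(i,f([[385,375],[345,105]],A),.036))
rep('handle',ray(i,f([[70,393],[42,185]],A),.0395))
# outer corners of receiving pan walls (z .043)
rep('recvend',ray(i,f([[698,333],[648,37]],A),.043))
C=ray(i,f([[45,105],[150,97],[167,272],[60,282]],B),.018)
print('cover',C.mean(0),[np.degrees(np.arctan2(*(C[a]-C[b])[1::-1])) for a,b in((0,3),(1,2))],[np.linalg.norm(C[a]-C[b]) for a,b in((0,3),(1,2),(0,1),(2,3))])
P=ray(i,f([[533,98],[485,157],[520,270]],B),.026)[:,:2]; S=ray(i,f([[430,97],[608,45],[690,295],[512,350]],B),.014)[:,:2]
print('pins',P); rep('pinline',np.array([P[2],P[1]]))
print('slab',S.mean(0),[np.linalg.norm(S[a]-S[b]) for a,b in((0,1),(1,2),(2,3),(3,0))],[np.degrees(np.arctan2(*(S[a]-S[b])[::-1])) for a,b in((0,3),(1,2))])
# fit seat
src=np.array([[56,0],[33,36],[-33,36]])/1e3
a,b=src-src.mean(0),P-P.mean(0); H=a.T@b; U,s,V=np.linalg.svd(H); R=V.T@U.T; print('seat',P.mean(0)-R@src.mean(0),np.degrees(np.arctan2(R[1,0],R[0,0])), np.linalg.norm(b-a@R.T,axis=1))
E
```

```text
hinge [[0.4562252969039955, 0.2248378695846514], [0.6341424646386542, 0.2521210625614693]] mid [0.5452 0.2385] len 0.17999691995623973 ang 8.718262623974377
rod [[0.46875124072460134, 0.22666679338801318], [0.6181353691902323, 0.24883971641689454]] mid [0.5434 0.2378] len 0.1510207149800345 ang 8.442709244321868
handle [[0.46081029879082835, 0.39821396486411653], [0.5752123987065152, 0.41484079786077077]] mid [0.518  0.4065] len 0.11560403124725982 ang 8.269285134493336
recvend [[0.4895077680207337, 0.054779502510008626], [0.6530285695725953, 0.08072057371947536]] mid [0.5713 0.0678] len 0.16556567191195737 ang 9.014328459198056
cover [ 0.5132 -0.1165  0.018 ] [np.float64(3.793060267133464), np.float64(4.299429578929006)] [np.float64(0.09914822049977837), np.float64(0.09818106299855343), np.float64(0.058978695988524996), np.float64(0.05985305460507149)]
pins [[ 0.5606 -0.3547]
 [ 0.528  -0.3269]
 [ 0.4651 -0.3443]]
pinline [[0.4650528254702793, -0.3442639290517908], [0.5279758008732827, -0.3268829040767239]] mid [ 0.4965 -0.3356] len 0.06527940611518203 ang 15.441590070599414
slab [ 0.5063 -0.3716] [np.float64(0.10521612620238241), np.float64(0.14679506373482135), np.float64(0.10490149055598352), np.float64(0.14803740045395722)] [np.float64(16.257731185916466), np.float64(16.137718411320837)]
seat [ 0.5065 -0.3701] 15.812507074712318 [0.0003 0.0006 0.0003]
```

```bash
python3 -m handwheel '[0.03,0.03,-0.006,0,0,-0.14,0.03,0.03,-0.006,0,0,-0.14,0.03,0.03,-0.006,0,0,-0.14,0.03,0.03,-0.006,0,0,-0.14,0.03,0.03,-0.006,0,0,-0.14,0.03,0.03,-0.006,0,0,-0.14,0.03,0.03,-0.006,0,0,-0.14,0.03,0.03,-0.006,0,0,-0.14,0.03,0.03,-0.006,0,0,-0.14,0.03,0.03,-0.006,0,0,-0.14,0.03,0.03,-0.006,0,0,-0.14,0.031,0.029,-0.004,0,0,-0.17]' 1 
python3 -m handwheel '[0,0,0,0,0,0]'
python3 - <<'E'
from h import *
print(robot.read_state()['qpos'])
i,im=snap('wrist','w1.png'); print(i['pose'])
E
```

```text
t: 1.6
ee_pos: [0.515, -0.1156, 0.1608]
orientation: [-3.141, 0.001, 0.073]
wrist_force: [0.6, -1.1, 0.1]
grip_width: 0.0858
grip_force: 0.0
t: 1.72
ee_pos: [0.5155, -0.115, 0.1604]
orientation: [-3.141, 0.001, 0.076]
wrist_force: [-0.5, -0.6, -0.4]
grip_width: 0.0852
grip_force: 0.0
[-2.19651968e-01  2.94483079e-01 -1.07946573e-01  1.16954821e+00
  3.36441913e-04  2.84630777e+00]
[[ 0.07461223 -0.9517339  -0.29771731  0.59089579]
 [-0.99721135 -0.07168599 -0.02075184 -0.10833232]
 [-0.00159193  0.29843542 -0.9544285   0.30291286]
 [ 0.          0.          0.          1.        ]]
```

View pics/w1.png

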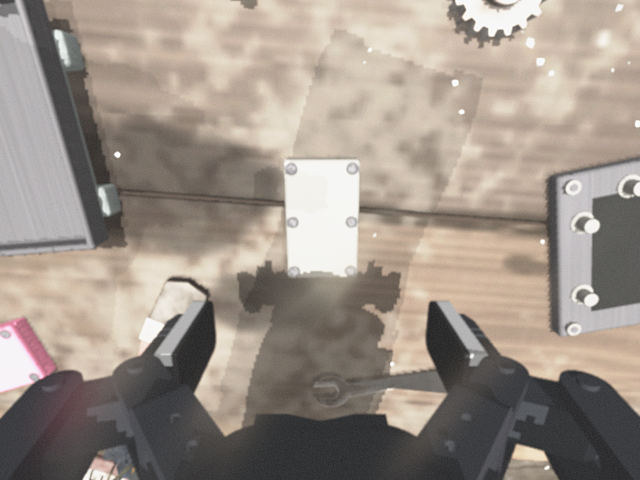

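The wrist view shows the cover with corners near (285,159), (359,159), (359,276), (287,277). Casting those gives its position.

```bash
python3 - <<'E'
from h import *
np.set_printoptions(precision=4,suppress=True)
i=cams.camera_info('wrist'); im=cv2.imread('pics/w1.png')
P=ray(i,[[285,159],[359,159],[359,276],[287,277]],.018); print(P,P.mean(0),np.linalg.norm(P-np.roll(P,1,0),axis=1))
hsv=cv2.cvtColor(im,cv2.COLOR_BGR2HSV); m=np.zeros(im.shape[:2],np.uint8); m[150:285,275:372]=255; m[(hsv[...,1]>40)|(hsv[...,2]<120)]=0
m=cv2.morphologyEx(m,cv2.MORPH_OPEN,np.ones((5,5)))
k=max(cv2.findContours(m,0,2)[0],key=cv2.contourArea); b=cv2.boxPoints(cv2.minAreaRect(k)); Q=ray(i,b,.018); print(b,Q.mean(0),[np.degrees(np.arctan2(*(Q[a]-Q[c])[1::-1])) for a,c in((0,1),(1,2))])
E
```

```text
[[ 0.5612 -0.0836  0.018 ]
 [ 0.5655 -0.1407  0.018 ]
 [ 0.4677 -0.1511  0.018 ]
 [ 0.4622 -0.0898  0.018 ]] [ 0.5141 -0.1163  0.018 ] [0.0992 0.0573 0.0983 0.0616]
[[282.     283.9999]
 [282.     150.    ]
 [371.     150.    ]
 [371.     283.9999]] [ 0.5143 -0.1195  0.018 ] [np.float64(-177.57968534499952), np.float64(94.24467917547145)]
```

```bash
python3 -m handwheel '[-0.0015,-0.0015,-0.03,0,0,0,0,0,-0.035,0,0,0,0,0,-0.035,0,0,0,0,0,-0.03,0,0,0,0,0,-0.015,0,0,0,0,0,-0.01,0,0,0,0,0,0,0,0,0]'
python3 -m handwheel '[0,0,0,0,0,0,0,0,0,0,0,0,0,0,0,0,0,0,0,0,0,0,0,0,0,0,0,0,0,0]' 0
```

```text
t: 2.65
ee_pos: [0.5128, -0.1186, 0.0064]
orientation: [-3.142, 0.0, 0.073]
wrist_force: [0.3, -0.4, 0.2]
grip_width: 0.0858
grip_force: 0.0
t: 3.28
ee_pos: [0.5135, -0.1185, 0.0076]
orientation: [3.141, -0.002, 0.073]
wrist_force: [-4.6, 3.0, 14.1]
grip_width: 0.0578
grip_force: 61.5
```

```bash
python3 -m handwheel '[0,0,0.02,0,0,0,0,0,0.04,0,0,0,0,0,0.04,0,0,0,0,0,0,0,0,0]'
python3 -m handwheel '[0.002,0.035,0,0,0,0.98,0.002,0.035,0,0,0,0.98,0.002,0.035,0,0,0,0.98,0.002,0.035,0,0,0,0.98,0.002,0.035,0,0,0,0.98,0.002,0.035,0,0,0,0.98,0.002,0.035,0,0,0,0.98,0.002,0.035,0,0,0,0.98,0.002,0.035,0,0,0,0.98,0.002,0.035,0,0,0,0.98,0.002,0.035,0,0,0,0.98,0,0.035,0,0,0,1.02]'
python3 -m handwheel '[0,0,0,0,0,0,0,0,0,0,0,0]'
python3 - <<'E'
from h import *
print(robot.read_state()['qpos'])
snap('wrist','w2.png')
E
```

```text
t: 3.78
ee_pos: [0.5148, -0.1188, 0.1095]
orientation: [3.14, -0.005, 0.073]
wrist_force: [0.2, -2.1, -2.7]
grip_width: 0.0577
grip_force: 66.3
t: 5.28
ee_pos: [0.5345, 0.3026, 0.1053]
orientation: [-3.141, 0.0, 1.725]
wrist_force: [0.4, -0.2, -2.5]
grip_width: 0.0576
grip_force: 66.3
t: 5.52
ee_pos: [0.5345, 0.3012, 0.1055]
orientation: [-3.14, 0.001, 1.72]
wrist_force: [-0.2, 0.1, -2.3]
grip_width: 0.0578
grip_force: 66.3
[ 5.13361128e-01  4.95452289e-01  4.79664694e-02  1.12457824e+00
 -2.21790730e-04  1.93506847e+00]
```

View pics/w2.png

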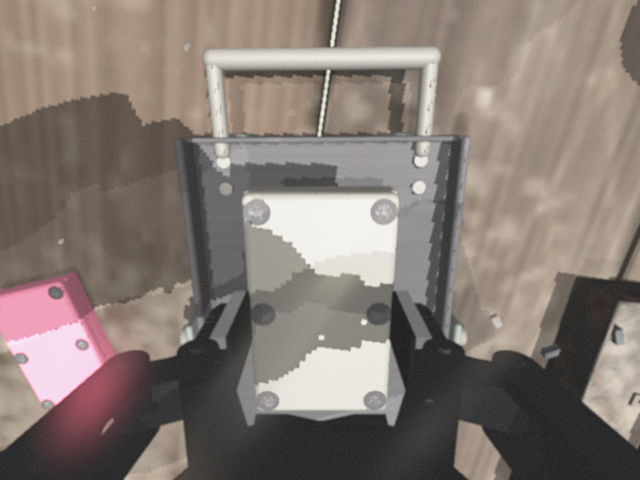

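The wrist view shows the cover held square over the tipping pan, with the handle bar from (209,57) to (437,57) and the end wall's top edge from (180,138) to (467,138).

```bash
python3 - <<'E'
from h import *
np.set_printoptions(precision=4,suppress=True)
i=cams.camera_info('wrist')
for px,z in(([[207,57],[440,57]],.034),([[180,138],[467,138]],.04)):
    P=ray(i,px,z); v=P[1]-P[0]; print(P.mean(0),np.linalg.norm(v),np.degrees(np.arctan2(v[1],v[0])))
p=robot.read_state()['ee_pos']; y=np.array([-.1495,.9888]); h=np.array([.5448,.2382]); print((p[:2]-h)@y,(P.mean(0)[:2]-h)@y)
E
```

```text
[0.5194 0.4107 0.034 ] 0.12475078085909408 8.44875550852777
[0.5256 0.3696 0.04  ] 0.15917124819080905 8.45117303456875
0.06351970075485702 0.13278345213724774
```

```bash
python3 -m handwheel '[-0.0005,0.003,-0.02,0,0,0,0,0,-0.02,0,0,0,0,0,-0.015,0,0,0,0,0,-0.008,0,0,0,0,0,-0.004,0,0,0,0,0,0,0,0,0,0,0,0,0,0,0]'
```

```text
t: 6.45
ee_pos: [0.5347, 0.3048, 0.0399]
orientation: [3.141, -0.0, 1.721]
wrist_force: [-0.5, 0.3, -2.9]
grip_width: 0.0578
grip_force: 66.3
```

```bash
python3 -m handwheel '[0,0,-0.002,0,0,0,0,0,0,0,0,0]'
python3 -m handwheel '[0,0,0,0,0,0,0,0,0,0,0,0,0,0,0,0,0,0,0,0,0.02,0,0,0,0,0,0.04,0,0,0,0,0,0.03,0,0,0]' 1
python3 -m handwheel '[-0.0014,0.009,0,0,0,0.94,-0.0014,0.009,0,0,0,0.94,-0.0014,0.009,0,0,0,0.94,-0.0014,0.009,0,0,0,0.94,-0.0014,0.009,0,0,0,0.94,-0.0014,0.009,0,0,0,0.94,-0.0014,0.009,0,0,0,0.94,-0.0014,0.009,0,0,0,0.94,-0.0014,0.009,0,0,0,0.94,-0.0014,0.008,0,0,0,0.94,-0.0014,0.008,0,0,0,0.94,-0.0014,0.008,0,0,0,0.93]' 0.4
python3 -m handwheel '[0,0,0,0,0,0,0,0,0,0,0,0]'
python3 - <<'E'
from h import *
print(robot.read_state()['qpos'])
snap('wrist','w3.png'); i,im=snap('top','t3.png'); cv2.imwrite('pics/t3c.png',cv2.resize(im[190:300,180:340],None,fx=4,fy=4))
E
```

```text
t: 6.7
ee_pos: [0.5347, 0.3049, 0.0378]
orientation: [3.141, -0.0, 1.721]
wrist_force: [-1.0, 0.1, 2.8]
grip_width: 0.0577
grip_force: 66.8
t: 7.45
ee_pos: [0.5345, 0.3047, 0.1288]
orientation: [3.141, -0.0, 1.721]
wrist_force: [0.5, -0.2, 0.6]
grip_width: 0.085
grip_force: 0.0
t: 8.95
ee_pos: [0.5175, 0.4099, 0.1272]
orientation: [-3.141, -0.0, -2.985]
wrist_force: [0.1, -0.4, 0.6]
grip_width: 0.0341
grip_force: 0.0
t: 9.2
ee_pos: [0.5176, 0.4094, 0.1273]
orientation: [-3.141, -0.0, -2.992]
wrist_force: [-0.0, -0.1, 0.0]
grip_width: 0.0341
grip_force: 0.0
[ 6.69192014e-01  5.81801524e-01  2.45805583e-01  1.23494389e+00
 -6.58724762e-05  5.19604891e-01]
```

View pics/w3.png

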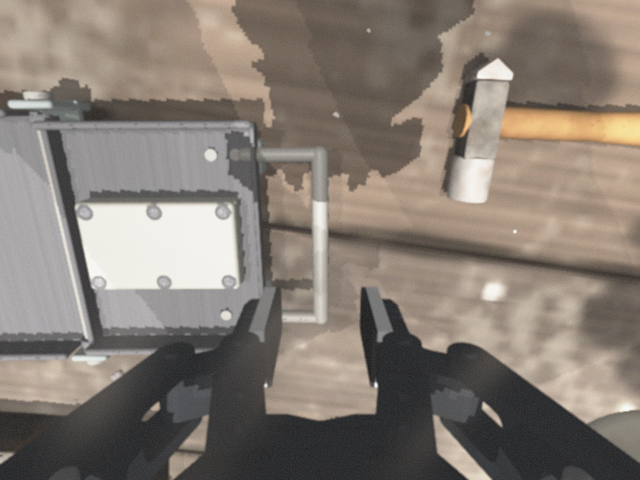

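The wrist view shows the cover lying inside the pan (80–240, 200–290) and the handle bar vertical at x≈320, from y≈150 to y≈322.

```bash
python3 - <<'E'
from h import *
np.set_printoptions(precision=4,suppress=True)
i=cams.camera_info('wrist')
P=ray(i,[[320,150],[321,322]],.034); v=P[1]-P[0]; print(P,P.mean(0),np.linalg.norm(v),np.degrees(np.arctan2(v[1],v[0])))
H=ray(i,[[37,122],[91,355]],.042); v=H[1]-H[0]; print(H,np.degrees(np.arctan2(v[1],v[0])))
print(robot.read_state()['ee_pos'])
E
```

```text
[[0.4581 0.4012 0.034 ]
 [0.5804 0.4204 0.034 ]] [0.5193 0.4108 0.034 ] 0.12379973757200301 8.883067557742736
[[0.467  0.2322 0.042 ]
 [0.6272 0.2575 0.042 ]] 8.999221141938929
[0.5177 0.4093 0.1273]
```

```bash
python3 -m handwheel '[0.001,0.0005,-0.03,0,0,0,0,0,-0.03,0,0,0,0,0,-0.03,0,0,0,0,0,-0.014,0,0,0,0,0,-0.008,0,0,0,0,0,0,0,0,0,0,0,0,0,0,0]'
python3 -m handwheel '[0,0,0,0,0,0,0,0,0,0,0,0,0,0,0,0,0,0,0,0,0,0,0,0]' 0
python3 - <<'E'
import numpy as np
u=np.array([-.1513,.9885])
R=.172
for n,ths in(('up',np.linspace(0,1.9,25)),):
  for a in ths:
    print(round(a,3), np.round(np.r_[u*R*(np.cos(a)-1),R*np.sin(a)+.004*(np.cos(a)-1)],4), end=' ; ')
E
```

```text
t: 10.18
ee_pos: [0.5191, 0.4105, 0.0164]
orientation: [3.141, 0.001, -2.989]
wrist_force: [0.4, 0.2, 0.5]
grip_width: 0.0344
grip_force: 0.0
t: 10.68
ee_pos: [0.5191, 0.4092, 0.0161]
orientation: [-3.14, 0.001, -2.99]
wrist_force: [-0.1, -9.7, 7.9]
grip_width: 0.0085
grip_force: 58.6
0.0 [-0.  0.  0.] ; 0.079 [ 0.0001 -0.0005  0.0136] ; 0.158 [ 0.0003 -0.0021  0.0271] ; 0.238 [ 0.0007 -0.0048  0.0404] ; 0.317 [ 0.0013 -0.0085  0.0534] ; 0.396 [ 0.002  -0.0131  0.066 ] ; 0.475 [ 0.0029 -0.0188  0.0782] ; 0.554 [ 0.0039 -0.0254  0.0899] ; 0.633 [ 0.005 -0.033  0.101] ; 0.712 [ 0.0063 -0.0414  0.1115] ; 0.792 [ 0.0077 -0.0506  0.1212] ; 0.871 [ 0.0093 -0.0605  0.1301] ; 0.95 [ 0.0109 -0.0711  0.1382] ; 1.029 [ 0.0126 -0.0824  0.1454] ; 1.108 [ 0.0144 -0.0942  0.1517] ; 1.188 [ 0.0163 -0.1064  0.157 ] ; 1.267 [ 0.0182 -0.1191  0.1613] ; 1.346 [ 0.0202 -0.1321  0.1646] ; 1.425 [ 0.0222 -0.1453  0.1668] ; 1.504 [ 0.0243 -0.1587  0.1679] ; 1.583 [ 0.0263 -0.1722  0.1679] ; 1.662 [ 0.0284 -0.1856  0.1669] ; 1.742 [ 0.0304 -0.1989  0.1648] ; 1.821 [ 0.0325 -0.2121  0.1617] ; 1.9 [ 0.0344 -0.225   0.1575] ;
```

```bash
python3 - <<'E'
import numpy as np
u=np.array([-.1513,.9885])
a=np.r_[np.arange(0,.97,.08),np.arange(1.02,1.9,.06)]
p=np.c_[np.outer(.172*np.cos(a)-.004*np.sin(a),u),.172*np.sin(a)+.004*np.cos(a)]
p-=p[0]
for x,d,q in zip(a[1:],np.diff(p,axis=0),p[1:]): print(round(x,2),np.round(d,4),np.round(q+[.519,.4092,.0155],4))
E
```

```text
0.08 [ 0.0001 -0.0009  0.0137] [0.5191 0.4083 0.0292]
0.16 [ 0.0003 -0.0019  0.0136] [0.5194 0.4064 0.0429]
0.24 [ 0.0005 -0.003   0.0134] [0.5199 0.4034 0.0563]
0.32 [ 0.0006 -0.0041  0.0131] [0.5205 0.3993 0.0694]
0.4 [ 0.0008 -0.0051  0.0128] [0.5213 0.3942 0.0822]
0.48 [ 0.0009 -0.0061  0.0123] [0.5222 0.3882 0.0945]
0.56 [ 0.0011 -0.007   0.0118] [0.5233 0.3811 0.1063]
0.64 [ 0.0012 -0.0079  0.0112] [0.5245 0.3732 0.1174]
0.72 [ 0.0013 -0.0088  0.0105] [0.5259 0.3644 0.1279]
0.8 [ 0.0015 -0.0096  0.0098] [0.5273 0.3548 0.1377]
0.88 [ 0.0016 -0.0103  0.0089] [0.5289 0.3445 0.1466]
0.96 [ 0.0017 -0.011   0.0081] [0.5306 0.3334 0.1547]
1.02 [ 0.0013 -0.0087  0.0055] [0.5319 0.3248 0.1602]
1.08 [ 0.0014 -0.009   0.0049] [0.5333 0.3158 0.1651]
1.14 [ 0.0014 -0.0092  0.0044] [0.5347 0.3066 0.1695]
1.2 [ 0.0015 -0.0095  0.0038] [0.5362 0.2971 0.1733]
1.26 [ 0.0015 -0.0097  0.0032] [0.5376 0.2874 0.1765]
1.32 [ 0.0015 -0.0099  0.0026] [0.5392 0.2775 0.1791]
1.38 [ 0.0015 -0.01    0.002 ] [0.5407 0.2675 0.1811]
1.44 [ 0.0015 -0.0101  0.0014] [0.5422 0.2574 0.1826]
1.5 [ 0.0016 -0.0102  0.0008] [0.5438 0.2473 0.1834]
1.56 [ 0.0016 -0.0102  0.0002] [0.5453 0.2371 0.1835]
1.62 [ 0.0016 -0.0102 -0.0004] [0.5469 0.2269 0.1831]
1.68 [ 0.0016 -0.0101 -0.0011] [0.5485 0.2167 0.182 ]
1.74 [ 0.0015 -0.0101 -0.0017] [0.55   0.2066 0.1804]
1.8 [ 0.0015 -0.01   -0.0023] [0.5515 0.1967 0.1781]
1.86 [ 0.0015 -0.0098 -0.0029] [0.553  0.1869 0.1752]
```

```bash
python3 -m handwheel '[0.0001,-0.002,0.0137,0,0,0,0.0003,-0.0019,0.0136,0,0,0,0.0005,-0.003,0.0134,0,0,0,0.0006,-0.0041,0.0131,0,0,0,0.0008,-0.0051,0.0128,0,0,0,0.0009,-0.0061,0.0123,0,0,0]'; python3 -m handwheel '[0.0011,-0.007,0.0118,0,0,0,0.0012,-0.0079,0.0112,0,0,0,0.0013,-0.0088,0.0105,0,0,0,0.0015,-0.0096,0.0098,0,0,0,0.0016,-0.0103,0.0089,0,0,0,0.0017,-0.011,0.0081,0,0,0,0,0,0,0,0,0]'
```

```text
t: 11.42
ee_pos: [0.5222, 0.3891, 0.0955]
orientation: [3.139, 0.002, -2.988]
wrist_force: [4.4, 7.2, -2.9]
grip_width: 0.0086
grip_force: 58.3
t: 12.3
ee_pos: [0.5308, 0.3358, 0.1581]
orientation: [3.135, 0.004, -2.988]
wrist_force: [-6.4, 16.9, 19.9]
grip_width: 0.0088
grip_force: 59.9
```

```bash
python3 -m handwheel '[0.0013,-0.0077,0.007,0,0,0,0.0014,-0.009,0.0054,0,0,0,0.0014,-0.0092,0.0045,0,0,0,0.0015,-0.0095,0.0039,0,0,0]';  python3 -m handwheel '[0.0015,-0.0097,0.0033,0,0,0,0.0015,-0.0099,0.0027,0,0,0,0.0015,-0.01,0.0021,0,0,0,0,0,0,0,0,0]'
```

```text
t: 12.8
ee_pos: [0.5365, 0.2996, 0.1779]
orientation: [3.138, 0.004, -2.988]
wrist_force: [5.7, 6.6, 9.8]
grip_width: 0.0088
grip_force: 62.4
t: 13.3
ee_pos: [0.5413, 0.2688, 0.1856]
orientation: [3.139, 0.004, -2.989]
wrist_force: [2.4, 5.2, 13.5]
grip_width: 0.0084
grip_force: 64.0
```

```bash
python3 -m handwheel '[0.0008,-0.005,0.0013,0,0,0,0.0008,-0.005,0.0013,0,0,0,0.0008,-0.0051,0.0008,0,0,0,0.0008,-0.0051,0.0006,0,0,0,0.0008,-0.0051,0.0002,0,0,0,0.0008,-0.0051,0.0001,0,0,0,0.0008,-0.0051,-0.0002,0,0,0,0.0008,-0.0051,-0.0002,0,0,0]';  python3 -m handwheel '[0.0008,-0.005,-0.0005,0,0,0,0.0008,-0.005,-0.0005,0,0,0,0.0008,-0.005,-0.0008,0,0,0,0.0008,-0.005,-0.0008,0,0,0,0.0008,-0.005,-0.0011,0,0,0,0.0008,-0.005,-0.0011,0,0,0,0.0015,-0.0098,-0.0029,0,0,0,0,0,0,0,0,0,0,0,0,0,0,0]'
python3 - <<'E'
from h import *
i,im=snap('scene','s4.png'); cv2.imwrite('pics/s4c.png',cv2.resize(im[200:360,180:380],None,fx=3,fy=3))
E
```

```text
t: 14.3
ee_pos: [0.5477, 0.2282, 0.189]
orientation: [3.14, 0.003, -2.989]
wrist_force: [3.5, 2.5, 8.8]
grip_width: 0.0083
grip_force: 61.8
t: 15.42
ee_pos: [0.5538, 0.1876, 0.1807]
orientation: [-3.141, 0.002, -2.989]
wrist_force: [4.7, -1.7, 4.7]
grip_width: 0.0085
grip_force: 63.0
```

View pics/s4c.png

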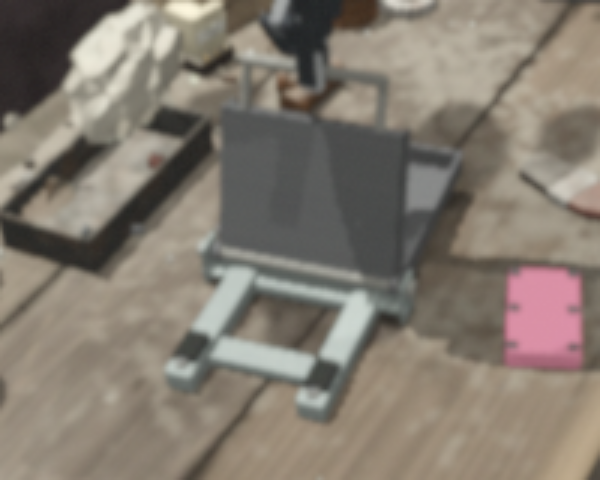

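The scene view shows the pan standing steep, leaning over the receiving pan, with the gripper on the handle. From here the pan hides the cover, so I'll work out the return path from the recorded poses.

```bash
python3 - <<'E'
import numpy as np
P=np.array([[.5538,.1876,.1807],[.5477,.2282,.189],[.5413,.2688,.1856],[.5365,.2996,.1779],[.5308,.3358,.1581],[.5222,.3891,.0955],[.5191,.4092,.0161]])
u=np.array([-.1513,.9885]); s=P[:,:2]@u; z=P[:,2]
A=np.c_[2*s,2*z,np.ones(7)]; c=np.linalg.lstsq(A,s**2+z**2,rcond=None)[0]; r=np.sqrt(c[2]+c[0]**2+c[1]**2); print(c[:2],r,np.hypot(s-c[0],z-c[1])-r)
th=np.arctan2(z-c[1],s-c[0]); print(th)
a=np.r_[np.linspace(th[0]+.06,th[-1],31)]; a=np.r_[th[0],a]
q=np.c_[np.outer(r*np.cos(a),u),r*np.sin(a)]; 
for x,d,y,zz in zip(a[1:],np.diff(q,axis=0),r*np.cos(a[1:])*u[1]+c[0]*u[1],c[1]+r*np.sin(a[1:])): print(round(x,2),np.round(d,4),round(zz,4))
E
python3 - <<'E'
import sys; sys.path.insert(0,'.')
from h import *
im=cams.capture('top')[:,:,::-1]; b=cv2.imread('pics/top0.png'); 
w=(im.min(2)>150)
w[:,:]=w; ys,xs=np.nonzero(w[200:290,180:335]); print(len(xs), (xs.mean()+180,ys.mean()+200) if len(xs) else '')
E
```

```text
[0.15300512 0.01622035] 0.1726319972172965 [-0.0003223   0.00045418 -0.00047389  0.00051956  0.00015793 -0.00065673
  0.00031729]
[ 1.87341846e+00  1.63031877e+00  1.39089317e+00  1.20474073e+00
  9.63354211e-01  4.79115560e-01 -6.95845783e-04]
1.93 [ 0.0015 -0.0097 -0.0034] 0.1776
1.87 [-0.0016  0.0104  0.0036] 0.1812
1.8 [-0.0016  0.0106  0.0029] 0.1842
1.74 [-0.0016  0.0108  0.0022] 0.1864
1.68 [-0.0017  0.0109  0.0015] 0.1879
1.61 [-0.0017  0.011   0.0008] 0.1887
1.55 [-0.0017  0.011   0.0001] 0.1888
1.48 [-0.0017  0.011  -0.0006] 0.1882
1.42 [-0.0017  0.0109 -0.0013] 0.1868
1.35 [-0.0017  0.0108 -0.0021] 0.1848
1.29 [-0.0016  0.0107 -0.0028] 0.182
1.22 [-0.0016  0.0105 -0.0034] 0.1786
1.16 [-0.0016  0.0102 -0.0041] 0.1745
1.1 [-0.0015  0.0099 -0.0048] 0.1697
1.03 [-0.0015  0.0096 -0.0054] 0.1643
0.97 [-0.0014  0.0092 -0.006 ] 0.1583
0.9 [-0.0014  0.0088 -0.0066] 0.1517
0.84 [-0.0013  0.0084 -0.0072] 0.1445
0.77 [-0.0012  0.0079 -0.0077] 0.1368
0.71 [-0.0011  0.0074 -0.0082] 0.1285
0.64 [-0.0011  0.0069 -0.0087] 0.1199
0.58 [-0.001   0.0063 -0.0091] 0.1108
0.52 [-0.0009  0.0057 -0.0095] 0.1013
0.45 [-0.0008  0.0051 -0.0099] 0.0914
0.39 [-0.0007  0.0045 -0.0102] 0.0812
0.32 [-0.0006  0.0038 -0.0104] 0.0708
0.26 [-0.0005  0.0031 -0.0107] 0.0601
0.19 [-0.0004  0.0025 -0.0108] 0.0493
0.13 [-0.0003  0.0018 -0.011 ] 0.0383
0.06 [-0.0002  0.0011 -0.0111] 0.0272
-0.0 [-0.0001  0.0003 -0.0111] 0.0161
143 (np.float64(289.1118881118881), np.float64(237.2237762237762))
```

```bash
python3 -m handwheel '[0.0007,-0.0048,-0.0016,0,0,0,0,0,0,0,0,0,0,0,0,0,0,0,-0.0008,0.005,0.0018,0,0,0,-0.0016,0.0106,0.0029,0,0,0,-0.0016,0.0108,0.0022,0,0,0,-0.0017,0.0109,0.0015,0,0,0,-0.0017,0.011,0.0008,0,0,0,-0.0017,0.011,0.0001,0,0,0,-0.0017,0.011,-0.0006,0,0,0,-0.0017,0.0109,-0.0013,0,0,0]'
python3 -m handwheel '[-0.0017,0.0108,-0.0021,0,0,0,-0.0016,0.0107,-0.0028,0,0,0,-0.0016,0.0105,-0.0034,0,0,0,-0.0016,0.0102,-0.0041,0,0,0,-0.0015,0.0099,-0.0048,0,0,0,-0.0015,0.0096,-0.0054,0,0,0,-0.0014,0.0092,-0.006,0,0,0]'
```

```text
t: 16.9
ee_pos: [0.5418, 0.2646, 0.1861]
orientation: [-3.141, 0.002, -2.989]
wrist_force: [6.6, -1.3, 1.2]
grip_width: 0.0087
grip_force: 64.0
t: 17.77
ee_pos: [0.5301, 0.3364, 0.1569]
orientation: [3.14, 0.0, -2.988]
wrist_force: [2.1, 2.2, 5.3]
grip_width: 0.0084
grip_force: 64.6
```

Tracking well.

```bash
python3 -m handwheel '[-0.0014,0.0088,-0.0066,0,0,0,-0.0013,0.0084,-0.0072,0,0,0,-0.0012,0.0079,-0.0077,0,0,0,-0.0011,0.0074,-0.0082,0,0,0,-0.0011,0.0069,-0.0087,0,0,0,-0.001,0.0063,-0.0091,0,0,0,-0.0009,0.0057,-0.0095,0,0,0,-0.0008,0.0051,-0.0099,0,0,0,-0.0007,0.0045,-0.0102,0,0,0]'
python3 -m handwheel '[-0.0006,0.0038,-0.0104,0,0,0,-0.0005,0.0031,-0.0107,0,0,0,-0.0004,0.0025,-0.0108,0,0,0,-0.0003,0.0018,-0.009,0,0,0,-0.0002,0.0011,-0.007,0,0,0,-0.0001,0.0003,-0.007,0,0,0,0,0,-0.004,0,0,0,0,0,-0.003,0,0,0,0,0,0,0,0,0]'
```

```text
t: 18.9
ee_pos: [0.5207, 0.3965, 0.079]
orientation: [3.142, -0.0, -2.989]
wrist_force: [1.3, -2.0, -1.4]
grip_width: 0.0087
grip_force: 66.9
t: 20.02
ee_pos: [0.5188, 0.4091, 0.0198]
orientation: [3.14, 0.001, -2.989]
wrist_force: [-9.1, -5.8, 26.7]
grip_width: 0.0082
grip_force: 66.8
```

```bash
python3 -m handwheel '[0,0,0.001,0,0,0,0,0,0,0,0,0,0,0,0,0,0,0,0,0,0,0,0,0,0,0,0.02,0,0,0,0,0,0.04,0,0,0,0,0,0.05,0,0,0,0,0,0.04,0,0,0]' 0.4
python3 -m handwheel '[0.003,-0.022,0.002,0,0,-0.94,0.003,-0.022,0.002,0,0,-0.94,0.003,-0.022,0.002,0,0,-0.94,0.003,-0.022,0.002,0,0,-0.94,0.003,-0.022,0.002,0,0,-0.94,0.003,-0.022,0.002,0,0,-0.94,0.003,-0.022,0.002,0,0,-0.94,0.003,-0.022,0.002,0,0,-0.94,0.003,-0.022,0.002,0,0,-0.94,0.003,-0.022,0.002,0,0,-0.94,0.003,-0.021,0,0,0,-0.94,0.003,-0.021,0,0,0,-0.93]' 1
python3 -m handwheel '[0,0,0,0,0,0,0,0,0,0,0,0]'
python3 - <<'E'
from h import *
snap('wrist','w5.png'); snap('top','t5.png')
E
```

```text
t: 21.02
ee_pos: [0.5188, 0.4089, 0.1708]
orientation: [3.141, 0.001, -2.989]
wrist_force: [0.6, -0.0, -0.4]
grip_width: 0.034
grip_force: 0.0
t: 22.52
ee_pos: [0.5547, 0.1461, 0.1888]
orientation: [-3.142, -0.0, 1.716]
wrist_force: [0.2, 0.4, 0.2]
grip_width: 0.0855
grip_force: 0.0
t: 22.78
ee_pos: [0.5546, 0.1473, 0.1888]
orientation: [-3.142, -0.0, 1.723]
wrist_force: [-0.8, -0.4, 0.8]
grip_width: 0.0856
grip_force: 0.0
```

View pics/w5.png

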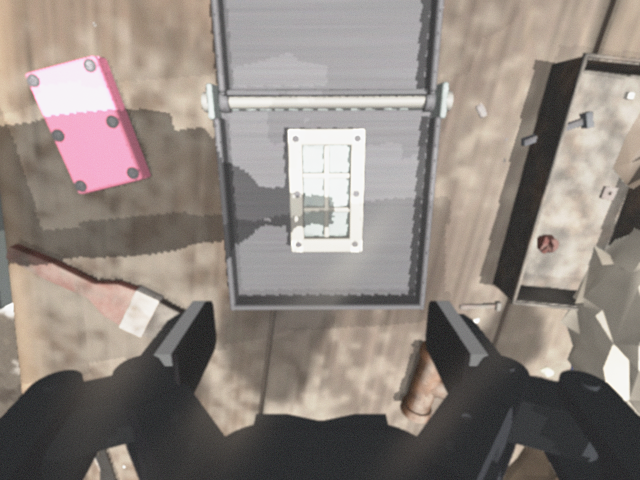

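The wrist view shows the cover gasket face up in the receiving pan, with corners at (288,129), (366,129), (362,251), (291,252), and the tipping pan back down.

```bash
python3 - <<'E'
from h import *
np.set_printoptions(precision=4,suppress=True)
i=cams.camera_info('wrist')
P=ray(i,[[288,129],[366,129],[362,251],[291,252]],.043); print(P,P.mean(0),np.linalg.norm(P-np.roll(P,1,0),axis=1),[np.degrees(np.arctan2(*(P[a]-P[b])[1::-1])) for a,b in((0,3),(1,2))])
print(robot.read_state()['ee_pos'])
a=cv2.imread('pics/top0.png').astype(np.float32);b=cv2.imread('pics/t5.png').astype(np.float32)
print('handle diff',np.abs(a-b)[222:280,186:212].mean(), cv2.phaseCorrelate(a[222:280,186:212].mean(2),b[222:280,186:212].mean(2)))
E
```

```text
[[0.5187 0.2159 0.043 ]
 [0.5776 0.2249 0.043 ]
 [0.5928 0.1272 0.043 ]
 [0.5336 0.1173 0.043 ]] [0.5557 0.1713 0.043 ] [0.0998 0.0596 0.0989 0.0601] [np.float64(98.57889351755391), np.float64(98.8720483390576)]
[0.5546 0.1476 0.1888]
handle diff 9.946286 ((0.44477252978085247, -0.6220296530424214), 0.707460512349635)
```

```bash
python3 -m handwheel '[0.001,0.0115,-0.02,0,0,0,0,0.0118,-0.03,0,0,0,0,0,-0.035,0,0,0,0,0,-0.03,0,0,0,0,0,-0.02,0,0,0,0,0,-0.012,0,0,0,0,0,-0.007,0,0,0,0,0,0,0,0,0]'
python3 -m handwheel '[0,0,0,0,0,0,0,0,0,0,0,0,0,0,0,0,0,0,0,0,0,0,0,0,0,0,0,0,0,0]' 0
python3 -m handwheel '[0,0,0.02,0,0,0,0,0,0.04,0,0,0,0,0,0.04,0,0,0,0,0,0,0,0,0]'
```

```text
t: 23.88
ee_pos: [0.5557, 0.1703, 0.0349]
orientation: [3.142, -0.0, 1.721]
wrist_force: [0.5, 0.1, -0.1]
grip_width: 0.0855
grip_force: 0.0
t: 24.5
ee_pos: [0.5561, 0.1702, 0.0362]
orientation: [3.14, -0.0, 1.721]
wrist_force: [-5.2, -1.9, 14.3]
grip_width: 0.057
grip_force: 60.6
t: 25.0
ee_pos: [0.5574, 0.1706, 0.1381]
orientation: [3.136, -0.001, 1.721]
wrist_force: [-0.8, 0.2, -2.7]
grip_width: 0.0563
grip_force: 64.4
```

```bash
python3 -m handwheel '[-0.0045,-0.0455,0,0,0,-0.86,-0.0045,-0.0455,0,0,0,-0.86,-0.0045,-0.0455,0,0,0,-0.86,-0.0045,-0.0455,0,0,0,-0.86,-0.0045,-0.0455,0,0,0,-0.86,-0.0045,-0.0455,0,0,0,-0.86,-0.0045,-0.0455,0,0,0,-0.86,-0.0045,-0.0455,0,0,0,-0.86,-0.0045,-0.0455,0,0,0,-0.86,-0.0045,-0.0455,0,0,0,-0.86,-0.0045,-0.0455,0,0,0,-0.86,-0.004,-0.0455,0,0,0,-0.86]'
python3 -m handwheel '[0,0,-0.03,0,0,0,0,0,-0.02,0,0,0,0,0,0,0,0,0,0,0,0,0,0,0]'
python3 - <<'E'
from h import *
snap('wrist','w6.png')
a=cv2.imread('pics/top0.png').astype(np.float32);i,b=snap('top','t6.png'); b=b.astype(np.float32)
print('handle diff',np.abs(a-b)[222:280,186:212].mean(), cv2.phaseCorrelate(a[222:280,186:212].mean(2),b[222:280,186:212].mean(2)))
E
```

```text
t: 26.5
ee_pos: [0.5014, -0.3771, 0.1337]
orientation: [-3.141, 0.001, 0.276]
wrist_force: [0.5, -0.1, -3.1]
grip_width: 0.0569
grip_force: 64.5
t: 27.0
ee_pos: [0.5023, -0.3759, 0.0853]
orientation: [3.141, -0.0, 0.28]
wrist_force: [0.5, 0.3, -1.7]
grip_width: 0.0562
grip_force: 64.7
handle diff 5.9299293 ((0.4826941284684363, -0.026023582105825227), 0.9944980219558434)
```

View pics/w6.png

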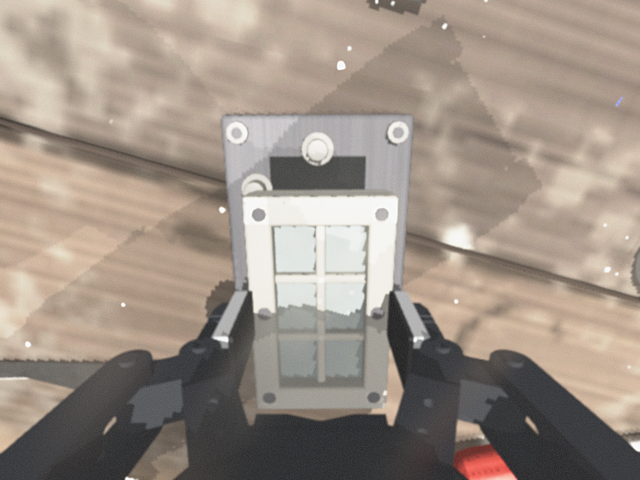

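The wrist view shows the cover held over the nest, square with it, with the end pin at (317,148), one long-side pin at (257,185), slab edge corners at (222,116) and (413,116), and cover corners at (245,194), (397,194), (386,407), (258,408).

```bash
python3 - <<'E'
from h import *
np.set_printoptions(precision=4,suppress=True)
i=cams.camera_info('wrist')
P=ray(i,[[317,149],[257,187]],.026)[:,:2]; S=ray(i,[[222,116],[413,116]],.014)[:,:2]; C=ray(i,[[245,194],[397,194],[386,407],[258,408]],.0928)[:,:2]
print(P,S); a=lambda v:np.degrees(np.arctan2(v[1],v[0]))
print('slab edge ang',a(S[0]-S[1])-90,'len',np.linalg.norm(S[0]-S[1]),'pin vec ang',a(P[0]-P[1])-a(np.array([23,-36])))
print('cover',C.mean(0),a(C[0]-C[3]),a(C[1]-C[2]),a(C[0]-C[1])-90,np.linalg.norm(C-np.roll(C,1,0),axis=1))
t=np.radians(16); R=np.array([[np.cos(t),-np.sin(t)],[np.sin(t),np.cos(t)]])
for p,l in zip(P,([.056,0],[.033,.036])): print('seat',p-R@np.array(l))
s=np.mean([p-R@np.array(l) for p,l in zip(P,([.056,0],[.033,.036]))],0)
for n,c in(('cov',C.mean(0)),('tcp',robot.read_state()['ee_pos'][:2])): print(n,'in nest axes rel seat(w)',R.T@(c-s),' rel seat(top)',R.T@(c-[.5065,-.3701]))
E
```

```text
[[ 0.5618 -0.3558]
 [ 0.5326 -0.3291]] [[ 0.5637 -0.2998]
 [ 0.5932 -0.4029]]
slab edge ang 15.98830873827579 len 0.10724893541714485 pin vec ang 15.037173568623466
cover [ 0.5031 -0.3751] 15.938786616407642 16.59613108413736 15.979983511878942 [0.0993 0.0576 0.0987 0.0587]
seat [ 0.508  -0.3713]
seat [ 0.5108 -0.3728]
cov in nest axes rel seat(w) [-0.0068 -0.0012]  rel seat(top) [-0.0046 -0.0038]
tcp in nest axes rel seat(w) [-0.0076 -0.002 ]  rel seat(top) [-0.0053 -0.0047]
```

```bash
python3 -m handwheel '[0.0005,-0.002,-0.02,0,0,0,0,0,-0.02,0,0,0,0,0,-0.012,0,0,0,0,0,-0.006,0,0,0,0,0,0,0,0,0]'
python3 -m handwheel '[0,0,-0.001,0,0,0,0,0,-0.001,0,0,0,0,0,0,0,0,0]'
```

```text
t: 27.72
ee_pos: [0.5028, -0.3779, 0.027]
orientation: [3.141, -0.0, 0.28]
wrist_force: [0.5, -0.4, -3.0]
grip_width: 0.0563
grip_force: 64.7
t: 28.1
ee_pos: [0.503, -0.3781, 0.0254]
orientation: [3.141, -0.001, 0.28]
wrist_force: [-0.7, 0.3, 4.7]
grip_width: 0.0566
grip_force: 66.0
```

```bash
python3 -m handwheel '[-0.0003,0.001,0.0003,0,0,0,-0.0003,0.001,0,0,0,0,-0.0003,0.001,0,0,0,0,0,0,0,0,0,0]'
python3 -m handwheel '[-0.0003,0.001,0,0,0,0,-0.0003,0.001,0,0,0,0,0,0,0,0,0,0]'
python3 -m handwheel '[-0.0003,0.001,0,0,0,0,0,0,0,0,0,0]'
```

```text
t: 28.6
ee_pos: [0.502, -0.3751, 0.0254]
orientation: [3.141, -0.0, 0.28]
wrist_force: [1.5, -3.1, 4.3]
grip_width: 0.0565
grip_force: 66.1
t: 28.98
ee_pos: [0.5017, -0.374, 0.0255]
orientation: [3.139, -0.0, 0.279]
wrist_force: [3.3, -11.1, 0.8]
grip_width: 0.0566
grip_force: 65.5
t: 29.22
ee_pos: [0.5016, -0.3739, 0.0256]
orientation: [3.138, -0.0, 0.279]
wrist_force: [3.3, -14.9, -1.0]
grip_width: 0.0567
grip_force: 65.0
```

```bash
python3 -m handwheel '[0.001,0.0003,0,0,0,0,0.001,0.0003,0,0,0,0,0.001,0.0003,0,0,0,0,0.001,0.0003,0,0,0,0,0,0,0,0,0,0]'
python3 -m handwheel '[0.001,0.0003,0,0,0,0,0.001,0.0003,0,0,0,0,0,0,0,0,0,0]'
python3 -m handwheel '[0.001,0.0003,0,0,0,0,0,0,0,0,0,0]'
```

```text
t: 29.85
ee_pos: [0.5036, -0.3733, 0.0254]
orientation: [3.138, 0.003, 0.278]
wrist_force: [-10.5, -21.0, 5.4]
grip_width: 0.0566
grip_force: 66.3
t: 30.22
ee_pos: [0.5056, -0.3727, 0.0254]
orientation: [3.138, 0.003, 0.278]
wrist_force: [-9.9, -19.6, 4.5]
grip_width: 0.0564
grip_force: 66.3
t: 30.48
ee_pos: [0.5066, -0.3724, 0.0254]
orientation: [3.138, 0.003, 0.278]
wrist_force: [-8.9, -21.0, 5.2]
grip_width: 0.0565
grip_force: 66.3
```

Still sliding (friction about −10 N), so I continue.

```bash
python3 -m handwheel '[0.001,0.0003,0,0,0,0,0,0,0,0,0,0]'
python3 -m handwheel '[0.001,0.0003,0,0,0,0,0,0,0,0,0,0]'
python3 -m handwheel '[0.001,0.0003,0,0,0,0,0,0,0,0,0,0]'
```

```text
t: 30.72
ee_pos: [0.5076, -0.3721, 0.0255]
orientation: [3.138, 0.003, 0.278]
wrist_force: [-9.7, -20.7, 5.7]
grip_width: 0.0568
grip_force: 66.3
t: 30.98
ee_pos: [0.5084, -0.3719, 0.0254]
orientation: [3.138, 0.004, 0.278]
wrist_force: [-11.8, -21.4, 6.6]
grip_width: 0.0564
grip_force: 66.5
t: 31.22
ee_pos: [0.5085, -0.3718, 0.0254]
orientation: [3.138, 0.005, 0.277]
wrist_force: [-17.2, -22.8, 9.1]
grip_width: 0.0566
grip_force: 67.1
```

```bash
python3 -m handwheel '[0.0005,0.0001,0,0,0,0,0,0,0,0,0,0]'
python3 -m handwheel '[0,0,0,0,0,0,0,0,0,0,0,0,0,0,0,0,0,0,0,0,0,0,0,0,0,0,0.01,0,0,0,0,0,0.03,0,0,0,0,0,0.05,0,0,0,-0.01,-0.003,0.05,0,0,0,0,0,0,0,0,0]' 1
python3 - <<'E'
from h import *
i,im=snap('wrist','w7.png'); i2,im2=snap('top','t7.png')
cv2.imwrite('pics/w7c.png',cv2.resize(im[60:300,170:470],(750,600),interpolation=cv2.INTER_CUBIC))
E
```

```text
t: 31.48
ee_pos: [0.5085, -0.3718, 0.0254]
orientation: [3.138, 0.006, 0.277]
wrist_force: [-20.4, -23.3, 11.2]
grip_width: 0.0567
grip_force: 67.4
t: 32.6
ee_pos: [0.5027, -0.3732, 0.1701]
orientation: [3.136, -0.004, 0.279]
wrist_force: [0.0, -0.8, -0.5]
grip_width: 0.0855
grip_force: 0.0
```

View pics/w7c.png

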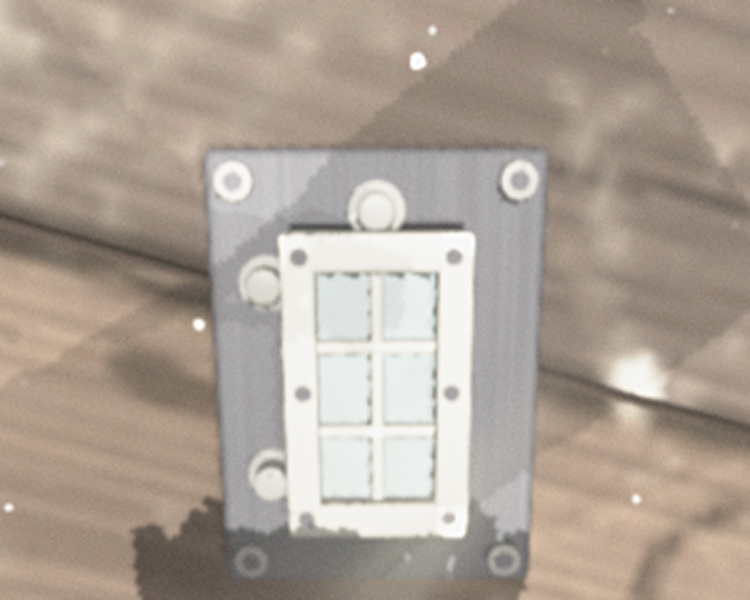

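The crop shows the cover gasket up and flat on the nest, its left edge at the pins (263,286) and (269,476) and its top edge at the end pin (376,209). To be sure of contact, I'll nudge it gently with closed fingers from the open sides.

```bash
python3 -m handwheel '[-0.022,-0.006,0,0,0,0,-0.022,-0.006,0,0,0,0,-0.022,-0.006,0,0,0,0,0,0,-0.04,0,0,0,0,0,-0.04,0,0,0,0,0,-0.04,0,0,0,0,0,-0.02,0,0,0,0,0,-0.006,0,0,0,0,0,0,0,0,0]' 0
python3 -m handwheel '[0.003,0.0009,0,0,0,0,0.003,0.0009,0,0,0,0,0.002,0.0006,0,0,0,0,0.001,0.0003,0,0,0,0,0,0,0,0,0,0]'
python3 -m handwheel '[0.001,0.0003,0,0,0,0,0.001,0.0003,0,0,0,0,0,0,0,0,0,0]'
```

```text
t: 33.83
ee_pos: [0.4352, -0.3895, 0.0189]
orientation: [-3.141, 0.0, 0.28]
wrist_force: [-0.4, -0.6, 0.4]
grip_width: 0.0001
grip_force: 0.0
t: 34.45
ee_pos: [0.4444, -0.3871, 0.0191]
orientation: [3.142, -0.0, 0.28]
wrist_force: [-0.8, 0.2, 0.5]
grip_width: 0.0004
grip_force: 0.0
t: 34.83
ee_pos: [0.4464, -0.3865, 0.0191]
orientation: [3.142, 0.0, 0.28]
wrist_force: [0.3, -1.3, 0.1]
grip_width: -0.0
grip_force: 0.0
```

```bash
python3 -m handwheel '[0.001,0.0003,0,0,0,0,0.001,0.0003,0,0,0,0,0,0,0,0,0,0]'
python3 -m handwheel '[0.001,0.0003,0,0,0,0,0.001,0.0003,0,0,0,0,0,0,0,0,0,0]'
python3 -m handwheel '[0.001,0.0003,0,0,0,0,0,0,0,0,0,0]'
```

```text
t: 35.2
ee_pos: [0.4482, -0.3859, 0.0191]
orientation: [-3.142, 0.0, 0.28]
wrist_force: [-2.8, -0.5, 1.7]
grip_width: -0.0001
grip_force: 1.3
t: 35.58
ee_pos: [0.4484, -0.3858, 0.019]
orientation: [3.142, 0.004, 0.279]
wrist_force: [-15.9, -4.1, 7.1]
grip_width: 0.0001
grip_force: 8.2
t: 35.83
ee_pos: [0.4486, -0.3857, 0.019]
orientation: [3.141, 0.005, 0.278]
wrist_force: [-23.3, -6.0, 11.6]
grip_width: 0.0004
grip_force: 11.7
```

```bash
python3 -m handwheel '[-0.01,-0.003,0,0,0,0,0,0,0.03,0,0,0,0,0,0.03,0,0,0,0.022,-0.01,0,0,0,0,0.022,-0.01,0,0,0,0,0.022,-0.01,0,0,0,0,0.021,-0.01,0,0,0,0,0,0,-0.03,0,0,0,0,0,-0.03,0,0,0,0,0,0,0,0,0]'
python3 -m handwheel '[-0.0014,0.005,0,0,0,0,-0.0008,0.003,0,0,0,0,-0.0003,0.001,0,0,0,0,0,0,0,0,0,0]'
python3 -m handwheel '[-0.0003,0.001,0,0,0,0,-0.0003,0.001,0,0,0,0,0,0,0,0,0,0]'
```

```text
t: 37.08
ee_pos: [0.5273, -0.427, 0.0171]
orientation: [-3.138, 0.002, 0.28]
wrist_force: [-0.2, -0.0, 0.1]
grip_width: 0.0001
grip_force: 0.0
t: 37.58
ee_pos: [0.5261, -0.419, 0.0197]
orientation: [3.141, -0.0, 0.28]
wrist_force: [-0.0, -0.5, -0.1]
grip_width: 0.0
grip_force: 0.0
t: 37.95
ee_pos: [0.5252, -0.4169, 0.0191]
orientation: [-3.141, 0.0, 0.28]
wrist_force: [-0.0, 0.2, 0.3]
grip_width: 0.0002
grip_force: 0.0
```

```bash
python3 -m handwheel '[-0.0003,0.001,0,0,0,0,-0.0003,0.001,0,0,0,0,-0.0003,0.001,0,0,0,0,0,0,0,0,0,0]'
python3 -m handwheel '[-0.0003,0.001,0,0,0,0,-0.0003,0.001,0,0,0,0,0,0,0,0,0,0]'
python3 -m handwheel '[-0.0003,0.001,0,0,0,0,0,0,0,0,0,0]'
```

```text
t: 38.45
ee_pos: [0.5244, -0.4139, 0.0191]
orientation: [3.142, -0.0, 0.28]
wrist_force: [-0.5, 0.2, -1.1]
grip_width: 0.0001
grip_force: 0.0
t: 38.83
ee_pos: [0.524, -0.4128, 0.0195]
orientation: [3.14, -0.0, 0.279]
wrist_force: [1.1, -5.6, -1.0]
grip_width: 0.0001
grip_force: 3.0
t: 39.08
ee_pos: [0.524, -0.4126, 0.0198]
orientation: [3.138, -0.0, 0.279]
wrist_force: [1.1, -10.3, -0.4]
grip_width: 0.0003
grip_force: 5.1
```

Firm contact there too. Back off, lift and take a last look.

```bash
python3 -m handwheel '[0.001,-0.005,0,0,0,0,0.002,-0.008,0,0,0,0,0,0,0.04,0,0,0,0,0,0.05,0,0,0,-0.02,0.02,0.04,0,0,0,-0.03,0.02,0.02,0,0,0,0,0,0,0,0,0,0,0,0,0,0,0]'
python3 - <<'E'
from h import *
i,im=snap('wrist','w8.png'); i2,im2=snap('top','t8.png')
cv2.imwrite('pics/f.png',np.vstack([cv2.resize(im[80:330,120:520],(640,400)),cv2.resize(im2[170:340,170:510],(400,200))[:, :400] if 0 else cv2.resize(im2[190:280,180:500],(640,180))]))
a=cv2.imread('pics/top0.png'); d=cv2.absdiff(a,im2).max(2)
for n,(y,x) in dict(gear=(190,418),tee=(187,345),nut=(197,471),wrench=(308,417),pink=(312,272)).items(): print(n,(d[y-15:y+15,x-20:x+20]>45).sum())
E
```

```text
t: 40.08
ee_pos: [0.4767, -0.3843, 0.1688]
orientation: [-3.141, 0.0, 0.28]
wrist_force: [0.3, -0.4, -0.1]
grip_width: 0.0001
grip_force: 0.0
gear 0
tee 0
nut 0
wrench 0
pink 0
```

View pics/f.png

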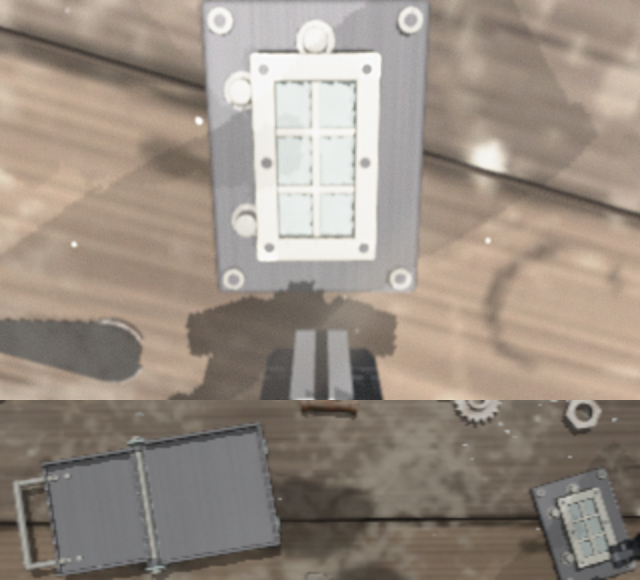

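The last look shows the cover gasket up and seated against the two left pins (240,90), (245,220) and the end pin (316,40). The tray is empty with its pan down, and the bystanders haven't moved.

```bash
python3 -c "
from cell import robot
print(robot.finish_job())"
```

```text
the job is handed in; nothing more can be done
None
```

The job is handed in at about 40 s of the 72 s allowed: the cover was turned in the tray, the empty pan was led back down by its handle, and the cover lies gasket face up on the nest against all three pins, with the gear, tee, wrench and nut unmoved.

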